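Rehang a washed centrifuge bucket and rock it on its pins

ROBOT

A 7-joint arm with a two-finger parallel gripper is mounted at the origin on the work surface. World frame = base frame: x ahead of the robot, y to its left, z up, the work surface at z = 0. Lengths are in m, angles in rad, forces in N, time in s.
With the tool pointing down it reaches from about 0.4 to 0.9 m from the base axis. Payload 5.6 kg.
Tool frame: the origin (TCP) lies at the very end of the fingers, on their centre line; the grasp point (between the pads) lies r.grip_point_offset behind it (r.grip_point_offset is the distance from the TCP to the grasp point, in m); z points along the fingers, y is the line along which they close (so a half turn about z gives the same grasp; the last joint's range is limited). The gripper opens to 92 mm and grips with 3 to 60 N. Pads are 20 mm wide; open, the fingers measure 128 mm over their backs; the gripper's body (75 mm by 189 mm) begins 69 mm behind the grasp point.
Start: joints at [1.242, 0.468, -0.012, 1.603, 0.006, 1.071, -0.056], TCP at [0.183, -0.624, 0.215] pointing down, gripper open.
Joint ranges: [-2.53, 2.53], [-0.31, 2.02], [-1.57, 1.55], [0.28, 2.44], [-1.29, 4.43], [0.15, 1.84], [-2.92, 2.92]. Speed limits (rad/s): [2.57, 2.57, 3.14, 3.14, 3.14, 3.14, 3.14].

INTERFACE

Orientations are given as a rotation vector (axis times angle).
In Python, from workcell import r gives the robot as it stands. The module is installed in compiled form; this text tells all that it offers.
- The arm moves only by the tool drive_tool, never from a script. Its argument "moves" is a list of rows, each an object with "travel": the shift along the tool's x, y, z in cm, a list of three; "delta_rot": the turn, a rotation vector about the tool's x, y, z in degrees, a list of three. A call has 1 to 8 rows; each row is the pose to reach, as a shift and turn from the pose commanded when the call began, along the tool's axes at that moment; what a row does not reach only later rows make up. A row lasts 1/8 s, in which the tool goes at most 62.5 mm and 10.7 degrees, less where a joint would pass 70% of its speed; a pose out of reach is approached as far as the arm can. A call with a gripper value outside its range is refused whole. "jaw" is the opening, from 0 (shut) to 1 (fully open), set as the call begins (left out, the last holds). The fingers move at their own pace and stop on an object; "squeeze" is the grip in N (left out, the last holds). Time passes only in rows, so rows that repeat a pose let the fingers close. It gives the time, the measured TCP pose, the force, the opening and the grip force at its end, in the units of the state.
- r.get_state(): the state, without advancing time (a new reading comes with each control period).
- r.capture(name): name is "scene" or "top" or "wrist"; returns the picture (384x512x3 uint8, red, green, blue); there is no depth.
- r.get_calibration(name): a dict with "fx", "fy", "cx", "cy" (pixels), "k1" (the pictures are not rectified: a ray, as slopes to the right and down, at radius r is drawn at 1 + k1 r^2 times it, then the intrinsics apply), "R" (3x3) and "t" (3): a world point X has camera coordinates R X + t. Camera axes: x right, y down, z forward; pixel columns grow to the right and rows downward; lengths in m; the calibration is good to about 2 mm. A picture is of the moment at which its call begins: read the wrist's pose just before it. get_calibration takes no time and is no camera call; for the wrist camera it gives the pose at the moment of the call.
- r.job_done(): hands the job in; it is judged then, once.
The state is a dict: "t": time; "joint_pos": joint angles; "joint_vel": joint speeds; "tau": joint torques, N m; "tool_pos": TCP position; "ee_rot": TCP orientation; "wrist_force": force on the tool from outside, world axes, zero at the start; "moment": the same for the moment, N m; "width": finger opening in m; "grasp_force": force on a finger pad.
Only numpy, scipy, OpenCV 4.12 (cv2) and the standard library are available. Lean on these libraries where they do the work, as an engineer would, in place of code of your own. Each camera call takes 0.05 s, during which the arm holds its last target. There are 200 camera calls.

TASK

A washed centrifuge bucket lies on the drying mat. Stand it upright on the mat and let go, then take it again another way and lower it gently, lugs over pins, into the free place of the rotor. Rock it on its pins to feel for play or binding - swing its foot about 20 degrees outwards, then as far inwards past straight, keeping both lugs on the pins - and leave it hanging straight and still, with the other three buckets and the things around them undisturbed.

Things in the scene. Friction and masses are not known exactly. Their poses are not given: they have to be found in the camera images.
- bucket: Loose blue metal bucket, 0.25-0.5 kg: open-topped box 80 mm tall, 50 mm between its two plain faces, 56 mm between its lug faces, walls 4 mm. Starts lying on a plain face on the mat. Origin: centre of its underside; x axis points from underside to mouth, y through the two lugs, z square to the plain faces (up at the start). The plain faces are alike: it may hang either way round.
- bucket_lug (a point): Outer end of the bucket's +y silver lug, at pin-line height; the -y lug is its mirror image. Each lug stands 16 mm out from the middle of a lug face, spans 57 to 77 mm above the underside and at most 28 mm across: an inverted channel open downwards and outwards, 12 mm wide under its roof, flaring to 19 mm at its lower edge, 13 mm deep. The rest of all four faces is bare.
- bucket_pinline (a point): Point midway between the bucket's lugs on the line about which it swings: 66 mm from the underside along the bucket's x axis, 14 mm below the rim. Hung fully home it coincides with rotor_seat, but for free play of 1 to 2 mm along rotor x and 4 mm along rotor y.
- rotor: Aluminium four-place swing-out rotor, 255 mm across, fixed on a stand; it does not turn. Origin: on its axis at bench height; z up; +x points out through the one free place, within 70 degrees of facing the robot's side (world -x). Arms at 45 degrees to x and y end in blocks 97 to 123 mm high, at least 48 mm to either side of the free place's middle line. Stand foot: disc of 78 mm radius, 12 mm high.
- rotor_hub (a point): Top of the hub on the rotor axis, 124 mm high, hub radius 30 mm; a black knob of 15 mm radius on it reaches 136 mm. Between hub and free place there is nothing but air.
- rotor_seat (a point): Middle of the free place on the line of its two pins, 95 mm from the rotor axis, 110 mm high; axes as the rotor's. The fixed steel pins point at each other along y: 9 mm thick, tips 32 mm and roots 48 mm from here. The bucket is lowered from above, lugs over pins; it then hangs by its weight and swings about y on slightly rubbing pins (it can stay up to 6 degrees off straight), underside 44 mm high.
- mat: Grey-green rubber drying mat, 300 x 240 mm, 6 mm thick, fixed. Origin: centre of its underside on the bench, so its top is at z = 6 mm; x along the 300 mm side.
- hung_a (a joint): Swing of an identical bucket already hung at the next place anticlockwise from the free one, seen from above (rotor's +y side), pin line likewise 95 mm from the axis and 110 mm high. 0 = hanging straight, positive = foot outwards (rad).
- hung_b (a joint): Swing of an identical bucket already hung at the place opposite the free one (rotor's -x side), pin line likewise 95 mm from the axis and 110 mm high. 0 = hanging straight, positive = foot outwards (rad).
- hung_c (a joint): Swing of an identical bucket already hung at the next place clockwise from the free one (rotor's -y side), pin line likewise 95 mm from the axis and 110 mm high. 0 = hanging straight, positive = foot outwards (rad).
- insert: Red plastic tube insert, 40 x 46 x 38 mm high, standing on a corner of the mat. Bystander; origin at the centre of its underside.
- cap: Yellow sealing cap, 52 x 58 x 17 mm high, lying on the opposite corner of the mat. Bystander; origin at the centre of its underside.
- grease: Low white jar with black lid, 52 mm across, 36 mm high, between rotor and mat on the robot's side. Bystander; origin at the centre of its underside.
- rotor_key: Steel T-key with black cross handle, 130 mm long, 14 mm high, lying at the outer side. Bystander; origin at the centre of its underside.
- brush: Flat cleaning brush with a wooden handle, lying towards the left side of the bench, ahead of the robot. Bystander; origin at the centre of its underside.

How it is judged:
On the way, in this order (a step that is already met when the one before it is completed fails the run):
1. the bucket stands upright on the mat, let go (angle between bucket's own x axis and vertical below 0.08 rad and z of bucket in the frame of mat below 0.01 m and x of bucket in the frame of mat between -0.15 and 0.15 m and y of bucket in the frame of mat between -0.12 and 0.12 m and contact force between bucket and the fingers below 0.1 N and linear speed of bucket below 0.02 m/s and angular speed of bucket below 0.15 rad/s), for 0.3 s.
2. the bucket hangs straight with both lugs home on the free pins (x of bucket_pinline in the frame of rotor_seat between -0.004 and 0.004 m and y of bucket_pinline in the frame of rotor_seat between -0.006 and 0.006 m and z of bucket_pinline in the frame of rotor_seat between -0.004 and 0.004 m and angle between the y axis of bucket and the y axis of rotor, either way round below 0.12 rad and angle between bucket's own x axis and vertical below 0.15 rad and linear speed of bucket below 0.03 m/s), for 0.3 s.
3. still on its pins, its foot is swung outwards by at least 14 degrees (x of bucket_pinline in the frame of rotor_seat between -0.004 and 0.004 m and y of bucket_pinline in the frame of rotor_seat between -0.006 and 0.006 m and z of bucket_pinline in the frame of rotor_seat between -0.004 and 0.004 m and angle between the y axis of bucket and the y axis of rotor, either way round below 0.12 rad and x of bucket in the frame of rotor_seat above 0.016 m), for 0.1 s.
4. still on its pins, its foot is swung inwards past straight by at least 14 degrees (x of bucket_pinline in the frame of rotor_seat between -0.004 and 0.004 m and y of bucket_pinline in the frame of rotor_seat between -0.006 and 0.006 m and z of bucket_pinline in the frame of rotor_seat between -0.004 and 0.004 m and angle between the y axis of bucket and the y axis of rotor, either way round below 0.12 rad and x of bucket in the frame of rotor_seat below -0.016 m), for 0.1 s.
At the end, for the whole second after the job is handed in: The bucket hangs on both pins of the free place (its pin line within 4 mm of the seat across and in height, 6 mm along the pins, square within 7 degrees), mouth up within 11 degrees, let go and at rest; the other three buckets hang within 9 degrees of straight (x of bucket_pinline in the frame of rotor_seat between -0.004 and 0.004 m and y of bucket_pinline in the frame of rotor_seat between -0.006 and 0.006 m and z of bucket_pinline in the frame of rotor_seat between -0.004 and 0.004 m and angle between the y axis of bucket and the y axis of rotor, either way round below 0.12 rad and angle between bucket's own x axis and vertical below 0.2 rad and contact force between bucket and the fingers below 0.1 N and linear speed of bucket below 0.02 m/s and angular speed of bucket below 0.15 rad/s and value of joint hung_a between -0.15 and 0.15 rad and value of joint hung_b between -0.15 and 0.15 rad and value of joint hung_c between -0.15 and 0.15 rad); the robot touches nothing.
It fails at once if one of the other three buckets is swung more than 23 degrees (value of joint any of hung_a, hung_b, hung_c above 0.4 rad or value of joint any of hung_a, hung_b, hung_c below -0.4 rad).
It fails at once if the bucket is banged or forced against the rotor (more than 60 N) (contact force between bucket and rotor above 60 N).
It fails at once if a bystander is pushed more than 30 mm (distance of any of insert, cap, grease, rotor_key, brush from where it was at the start of the episode above 0.03 m).
It also fails if it takes over 70 s, if anything falls off the work surface, if the arm or the gripper's body presses on something with over 40 N, if the wrist force passes 120 N, or if a joint passes its speed limit or range.

## Working session

There is one attempt and no reset: what is moved stays moved. The work goes in short steps, Python scripts to look and compute and a tool call to move; the robot and the scene stay as the last step left them, time stands still between calls to the robot, and variables do not carry over. Pictures are saved under pics/ and viewed, at most 14 in all, crops included, and the job is handed in when it is done.

Besides the shell and the picture viewer there is one more tool, called after "Request:" as name(argument=value, ...), one argument or row to a line, values as JSON. drive_tool: Moves the arm, as the interface text tells. Its arguments: {"type":"object","properties":{"moves":{"type":"array"},"jaw":{"type":"number"},"squeeze":{"type":"number"}},"required":["moves"]}

```bash
mkdir -p pics; cat > h.py <<'E'
import numpy as np, cv2
from workcell import r
from scipy.spatial.transform import Rotation as Ro
def snap(n,f):
    c=r.get_calibration(n); im=r.capture(n); cv2.imwrite('pics/'+f+'.png',im[:,:,::-1]); np.save('pics/'+f+'.npy',im)
    np.savez('pics/'+f+'_c.npz',**{k:np.array(v) for k,v in c.items()}); return im,c
def load(f):
    c=np.load('pics/'+f+'_c.npz'); return np.load('pics/'+f+'.npy'),{k:c[k] for k in c.files}
def K(c): return np.array([[c['fx'],0,c['cx']],[0,c['fy'],c['cy']],[0,0,1.]])
def dist(c): return np.array([float(c['k1']),0,0,0,0])
def ray(c,uv):
    p=cv2.undistortPointsIter(np.array(uv,float).reshape(-1,1,2),K(c),dist(c),None,None,(3,50,1e-9))[:,0] if hasattr(cv2,'undistortPointsIter') else cv2.undistortPoints(np.array(uv,float).reshape(-1,1,2),K(c),dist(c))[:,0]
    R=np.array(c['R']);t=np.array(c['t'])
    d=np.c_[p,np.ones(len(p))]@R; return -R.T@t,d
def plane(c,uv,z):
    o,d=ray(c,uv); return o+d*((z-o[2])/d[:,2])[:,None]
def proj(c,X):
    return cv2.projectPoints(np.array(X,float).reshape(-1,3),cv2.Rodrigues(np.array(c['R'],float))[0],np.array(c['t'],float),K(c),dist(c))[0][:,0]
def tri(c1,u1,c2,u2):
    o1,d1=ray(c1,u1);o2,d2=ray(c2,u2);d1=d1[0];d2=d2[0]
    s=np.linalg.lstsq(np.c_[d1,-d2],o2-o1,rcond=None)[0]
    a=o1+s[0]*d1;b=o2+s[1]*d2; return (a+b)/2,np.linalg.norm(a-b)
E
python3 - <<'E'
from h import *
for n in ('scene','top'):
    im,c=snap(n,n+'0'); print(n,c['fx'],c['k1'],-np.array(c['R']).T@c['t'])
a=load('scene0')[0];b=load('top0')[0]
s=r.get_state();print(s['tool_pos'],s['ee_rot'],s['width'],r.grip_point_offset,s['t'])
E
```

```text
scene 377.35219105651197 0.02619565549975246 [ 1.18697932 -0.6634412   0.79127412]
top 457.14091523661995 0.05787982240408312 [0.44847009 0.01997068 1.34998785]
[ 0.18302912 -0.62316924  0.2137463 ] [-3.10807239e+00 -4.47114450e-01  5.43262121e-04] 0.09206473149067214 0.0187 0.1
```

View pics/top0.png

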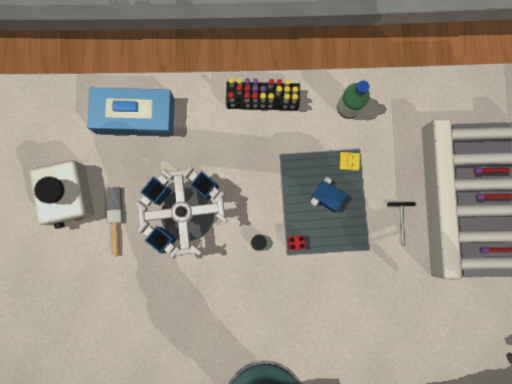

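View pics/scene0.png

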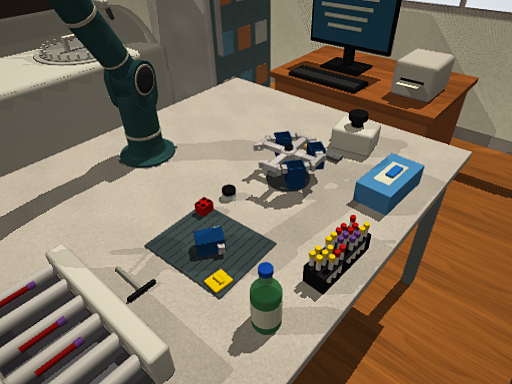

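The top view (up = +x, right = -y) shows the rotor hub at about (181,212), with the free place towards lower right. The bucket is at (329,195) with silver lugs at its upper-left end. The insert is at (297,242), the cap at (349,161) and the grease jar at (259,242). The scene view shows the bucket lying at (210,240). I'll measure next, using an enlarged crop.

```bash
python3 - <<'E'
from h import *
im,c=load('top0')
hsv=cv2.cvtColor(im,cv2.COLOR_RGB2HSV)
a=cv2.resize(im[170:220,300:355],None,fx=7,fy=7,interpolation=cv2.INTER_CUBIC)
b=cv2.resize(im[160:265,130:235],None,fx=3.8,fy=3.8,interpolation=cv2.INTER_CUBIC)
H=max(a.shape[0],b.shape[0]);o=np.zeros((H,a.shape[1]+b.shape[1],3),np.uint8)
o[:a.shape[0],:a.shape[1]]=a;o[:b.shape[0],a.shape[1]:]=b
cv2.imwrite('pics/crop1.png',o[:,:,::-1]);print(o.shape)
# colour blobs
def blobs(lo,hi,name,z,amin=20):
    m=cv2.inRange(hsv,lo,hi);n,l,s,ce=cv2.connectedComponentsWithStats(m)
    for i in range(1,n):
        if s[i,4]>=amin: 
            rc=cv2.minAreaRect(np.argwhere(l==i)[:,::-1].astype(np.float32))
            print(name,s[i,:],ce[i].round(1),plane(c,rc[0],z)[0].round(4),np.round(rc[1],1),round(rc[2],1), plane(c,ce[i],z)[0].round(4))
blobs((100,120,40),(125,255,255),'blue',.055)
blobs((0,150,80),(8,255,255),'red',.038)
blobs((22,150,100),(34,255,255),'yel',.02)
blobs((0,0,0),(180,120,45),'black',.036)
print('hub',plane(c,[[181,212]],.136))
E
```

```text
(399, 784, 3)
blue [356  81  13  13 128] [362.   86.9] [ 0.8912 -0.3043  0.055 ] [11.3 12.7] 45.0 [ 0.8914 -0.3044  0.055 ]
blue [113 101  24  10 213] [124.6 106. ] [0.8511 0.3846 0.055 ] [ 9. 23.] 90.0 [0.8497 0.3844 0.055 ]
blue [191 173  27  26 171] [202.3 184. ] [0.6141 0.1575 0.055 ] [22.  17.8] 39.8 [0.6176 0.1631 0.055 ]
blue [142 178  29  26 280] [155.8 191.2] [0.5994 0.2953 0.055 ] [22.7 19.5] 36.3 [0.5999 0.2953 0.055 ]
blue [312 181  35  30 581] [329.3 195.9] [ 0.5754 -0.1963  0.055 ] [28.9 21.2] 32.0 [ 0.5754 -0.1975  0.055 ]
blue [146 228  30  24 235] [159.3 238.2] [0.4638 0.2824 0.055 ] [22.6 20.3] 38.7 [0.4668 0.2852 0.055 ]
red [269  79   5   6  24] [271.1  81.7] [ 0.9205 -0.0414  0.038 ] [5. 4.] 90.0 [ 0.92   -0.0417  0.038 ]
red [277  79   5   6  23] [278.9  82. ] [ 0.92  -0.065  0.038] [5. 4.] 90.0 [ 0.9186 -0.0647  0.038 ]
red [236  85   6   6  31] [238.6  87.5] [0.9045 0.055  0.038 ] [5. 5.] 90.0 [0.9043 0.0548 0.038 ]
red [244  85   7  14  62] [246.8  91.5] [0.8918 0.0302 0.038 ] [13.  6.] 90.0 [0.892  0.0309 0.038 ]
red [228  92   6   6  32] [230.5  94.5] [0.88
[... 2038 characters left out ...]
6131 0.601  0.036 ]
black [149 183  15  17 123] [155.9 190.9] [0.6031 0.2989 0.036 ] [ 7.9 15.2] 39.8 [0.6031 0.2989 0.036 ]
black [388 203  27   3  53] [401.4 203.5] [ 0.5494 -0.4045  0.036 ] [ 2. 26.] 90.0 [ 0.5507 -0.4058  0.036 ]
black [ 58 223   6   4  21] [ 60.6 224.3] [0.513  0.5673 0.036 ] [3. 5.] 90.0 [0.5135 0.567  0.036 ]
black [153 232  16  16 143] [160.3 239.4] [0.4637 0.2862 0.036 ] [12.2 11.4] 36.9 [0.4635 0.2863 0.036 ]
black [259 236   7  12  52] [261.9 241.3] [ 0.4518 -0.003   0.036 ] [11.   5.9] 68.2 [ 0.4514 -0.0033  0.036 ]
black [262 380  19   4  59] [270.  381.8] [ 0.0698 -0.0186  0.036 ] [18.  3.] -0.0 [ 0.0691 -0.0158  0.036 ]
hub [[0.53341354 0.21143208 0.136     ]]
```

View pics/crop1.png

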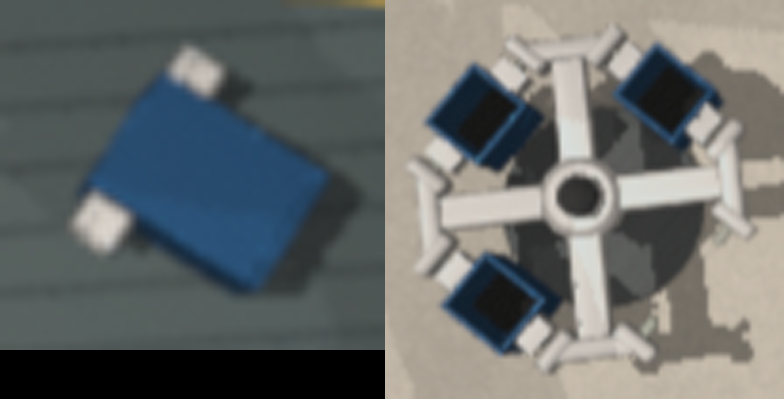

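```bash
cat >> h.py <<'E'
def pose():
    s=r.get_state(); return np.array(s['tool_pos']),Ro.from_rotvec(s['ee_rot']),s
def plan(p,R):
    """tool-frame shift (cm) and turn (deg) from the present pose to TCP p, orientation R"""
    p0,R0,_=pose(); print('travel',np.round(R0.inv().apply(np.array(p)-p0)*100,2),'rot',np.round((R0.inv()*R).as_rotvec(degrees=True),2))
def down(yaw,pitch=0):
    """tool down with tool x along world yaw (deg), then turned about tool y"""
    a=np.radians(yaw);x=np.array([np.cos(a),np.sin(a),0]);z=np.array([0,0,-1.]);return Ro.from_matrix(np.c_[x,np.cross(z,x),z])*Ro.from_euler('y',pitch,degrees=True)
E
python3 - <<'E'
from h import *
c=r.get_calibration('wrist');p,R,s=pose()
print('cam in tool',R.inv().apply(-np.array(c['R']).T@c['t']-p), 'axis',R.inv().apply(np.array(c['R'])[2]),c['fx'])
plan([.55,-.23,.26],down(58))
im,ct=load('top0')
uv=[[323.6,180.7],[312.6,196.4],[346.9,195.7]]
P=plane(ct,uv,.056);print(P)
E
```

```text
cam in tool [ 0.07686788  0.0002925  -0.17121621] axis [-2.74460866e-01  2.48753477e-04  9.61598238e-01] 323.7554863050037
travel [ 46.29 -27.39  -4.59] rot [-9.000e-02 -3.000e-02 -4.163e+01]
[[ 0.61925213 -0.18290213  0.056     ]
 [ 0.57496906 -0.14996374  0.056     ]
 [ 0.57479689 -0.24720442  0.056     ]]
```

Request:
drive_tool(
  moves=[
    {"travel": [46,-27.4,-4.6],"delta_rot": [0,0,-44]},
    {"travel": [46,-27.4,-4.6],"delta_rot": [0,0,-44]},
    {"travel": [46,-27.4,-4.6],"delta_rot": [0,0,-44]},
    {"travel": [46,-27.4,-4.6],"delta_rot": [0,0,-44]},
    {"travel": [46,-27.4,-4.6],"delta_rot": [0,0,-44]},
    {"travel": [46,-27.4,-4.6],"delta_rot": [0,0,-44]},
    {"travel": [46,-27.4,-4.6],"delta_rot": [0,0,-44]},
    {"travel": [46,-27.4,-4.6],"delta_rot": [0,0,-44]},
  ],
  jaw=1,
)

```text
t: 1.1
tool_pos: [0.5229, -0.2569, 0.2573]
ee_rot: [-2.716, -1.579, 0.001]
wrist_force: [1.4, -0.8, -0.8]
width: 0.0919
grasp_force: 0.0
```

Request:
drive_tool(
  moves=[
    {"travel": [0,0,0],"delta_rot": [0,0,0]},
    {"travel": [0,0,0],"delta_rot": [0,0,0]},
  ],
)

```text
t: 1.35
tool_pos: [0.5214, -0.2588, 0.2568]
ee_rot: [-2.715, -1.579, 0.002]
wrist_force: [0.0, -0.6, -0.1]
width: 0.0919
grasp_force: 0.0
```

```bash
python3 - <<'E'
from h import *
p,R,s=pose();print(p,R.as_matrix().round(3),s['t'],np.round(s['joint_pos'],2))
snap('wrist','w1')
E
```

```text
[ 0.52140432 -0.25878506  0.25680534] [[ 0.494  0.869 -0.001]
 [ 0.869 -0.494 -0.   ]
 [-0.001 -0.001 -1.   ]] 1.35 [ 0.69  0.34 -0.36  1.71  0.13  1.11 -0.23]
```

View pics/w1.png

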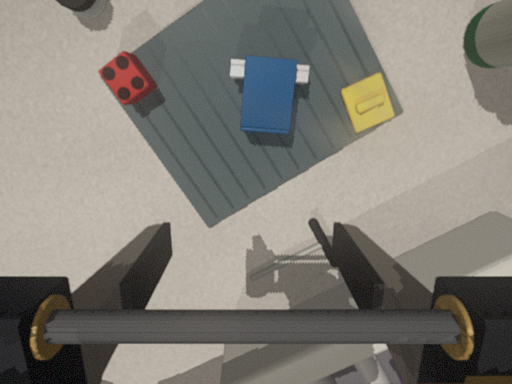

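The wrist view shows the bucket's top face with corners at about (246,57), (298,59), (290,130) and (242,127), and its lugs at (237,69) and (302,74). The cap is at (367,103), the insert at (128,78) and the key at (310,245), all clear of the fingers.

```bash
python3 - <<'E'
from h import *
im,c=load('w1')
hsv=cv2.cvtColor(im,cv2.COLOR_RGB2HSV)
m=cv2.inRange(hsv,(100,120,30),(125,255,255)); m[:, :230]=0;m[200:]=0
for col in (255,268,280): print(col,[(v,int(hsv[v,col,2])) for v in range(50,142,1) if v<62 or v>118])
P=plane(c,[[245.5,56.5],[298,58.5],[290.5,130],[241.5,127]],.056);print(P.round(4))
mm=np.argwhere(m>0)[:,::-1]
# side edges of top face rows 65..120
L=[];Rr=[]
for v in list(range(84,122,3)):
    u=np.where(m[v]>0)[0];L.append([u.min()-.5,v]);Rr.append([u.max()+.5,v])
A=plane(c,L,.056)[:,:2];B=plane(c,Rr,.056)[:,:2]
for q in (A,B):
    d=np.linalg.svd(q-q.mean(0))[2][0];d*=np.sign(d[1]);print('edge',np.degrees(np.arctan2(d[1],d[0])),q.mean(0))
d=np.array([np.cos(np.radians(54.5)),np.sin(np.radians(54.5))]);n=np.array([-d[1],d[0]])
print('width',(A.mean(0)-B.mean(0))@n,'mid',((A.mean(0)+B.mean(0))/2)@n, 'foot/mouth', P[:,:2]@d)
E
```

```text
255 [(50, 99), (51, 91), (52, 96), (53, 94), (54, 94), (55, 93), (56, 119), (57, 133), (58, 135), (59, 136), (60, 138), (61, 134), (119, 121), (120, 124), (121, 122), (122, 123), (123, 125), (124, 128), (125, 126), (126, 118), (127, 107), (128, 124), (129, 131), (130, 123), (131, 100), (132, 72), (133, 67), (134, 62), (135, 57), (136, 65), (137, 59), (138, 61), (139, 66), (140, 72), (141, 64)]
268 [(50, 95), (51, 97), (52, 94), (53, 97), (54, 95), (55, 97), (56, 90), (57, 112), (58, 129), (59, 133), (60, 134), (61, 132), (119, 123), (120, 125), (121, 123), (122, 121), (123, 123), (124, 127), (125, 123), (126, 125), (127, 121), (128, 111), (129, 119), (130, 133), (131, 126), (132, 102), (133, 74), (134, 71), (135, 62), (136, 72), (137, 63), (138, 67), (139, 62), (140, 67), (141, 64)]
280 [(50, 90), (51, 96), (52, 86), (53, 88), (54, 91), (55, 88), (56, 88), (57, 92), (58, 118), (59, 126), (60, 132), (61, 130), (119, 121), (120, 120), (121, 124), (122, 122), (123, 123), (124, 124), (125, 121), (126, 126), (127, 128), (128, 118), (129, 101), (130, 111), (131, 129), (132, 120), (133, 95), (134, 74), (135, 63), (136, 74), (137, 62), (138, 61), (139, 56), (140, 64), (141, 60)]
[[ 0.5741 -0.152   0.056 ]
 [ 0.6221 -0.1815  0.056 ]
 [ 0.5798 -0.2446  0.056 ]
 [ 0.5332 -0.2143  0.056 ]]
edge 56.5847129700556 [ 0.54738391 -0.19105845]
edge 53.67039169336057 [ 0.59538793 -0.21830306]
width 0.0549018469380389 mid -0.5840328649568698 foot/mouth [0.20961958 0.21343136 0.1375467  0.13514474]
```

```bash
python3 - <<'E'
from h import *
R=down(56,-20);z=R.as_matrix()[:,2];g=np.array([.574,-.203,.034]);t=g+.0187*z
print(t);plan(t-.09*z,R);plan(t,R)
E
```

```text
[ 0.57042353 -0.20830234  0.01642775]
travel [10.    2.   15.57] rot [  0.68 -19.93   4.24]
travel [ 6.94  1.78 24.03] rot [  0.68 -19.93   4.24]
```

Request:
drive_tool(
  moves=[
    {"travel": [5,1,6],"delta_rot": [0.3,-10,2.1]},
    {"travel": [10,2,11],"delta_rot": [0.7,-19.9,4.2]},
    {"travel": [10,2,15.6],"delta_rot": [0.7,-19.9,4.2]},
    {"travel": [10,2,15.6],"delta_rot": [0.7,-19.9,4.2]},
    {"travel": [10,2,15.6],"delta_rot": [0.7,-19.9,4.2]},
    {"travel": [10,2,15.6],"delta_rot": [0.7,-19.9,4.2]},
  ],
)

```text
t: 2.15
tool_pos: [0.5893, -0.1847, 0.1044]
ee_rot: [2.599, 1.376, -0.451]
wrist_force: [-1.2, 0.2, 0.3]
width: 0.092
grasp_force: 0.0
```

```bash
python3 - <<'E'
from h import *
snap('wrist','w2')
R=down(56,-20);z=R.as_matrix()[:,2];g=np.array([.574,-.203,.034]);t=g+.0187*z
print(pose()[1].as_matrix().round(3)); plan(t,R)
E
```

```text
[[ 0.529  0.828 -0.186]
 [ 0.778 -0.561 -0.284]
 [-0.34   0.005 -0.941]]
travel [ 0.12 -0.27  9.31] rot [ 0.25 -0.15 -0.2 ]
```

View pics/w2.png

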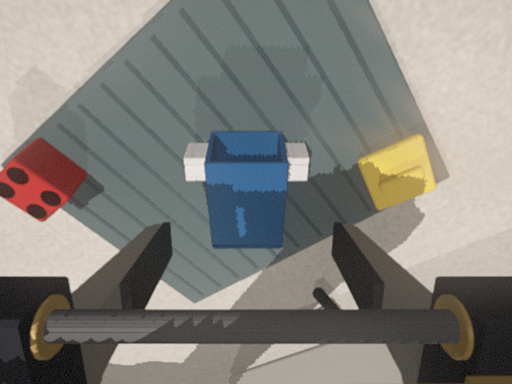

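The wrist view shows the bucket square between the fingers, with its top face at u 206–286 and its foot edge at v≈247. It sits about 4 px left of the finger centre line. I'll measure that offset and then descend.

```bash
python3 - <<'E'
from h import *
im,c=load('w2');p,R,s=pose()
P=plane(c,[[206,167],[286,167],[284,246],[212,246]],.056)
print(P.round(4));q=R.inv().apply(P-p);print(q.round(4)); v=P[:2].mean(0)-P[2:].mean(0);print(np.degrees(np.arctan2(v[1],v[0])))
e=P[1]-P[0];print(np.degrees(np.arctan2(e[1],e[0]))+90, np.linalg.norm(e),np.linalg.norm(v))
E
```

```text
[[ 0.5738 -0.1542  0.056 ]
 [ 0.6177 -0.1841  0.056 ]
 [ 0.5788 -0.247   0.056 ]
 [ 0.5313 -0.2146  0.056 ]]
[[ 0.0316 -0.03    0.0398]
 [ 0.0316  0.0231  0.0402]
 [-0.038   0.0261  0.0653]
 [-0.0378 -0.0313  0.0649]]
56.57757066312893
55.74164613080031 0.0531199323699914 0.07392695910367326
```

Request:
drive_tool(
  moves=[
    {"travel": [0.1,-0.3,3],"delta_rot": [0,0,0]},
    {"travel": [0.1,-0.3,6],"delta_rot": [0,0,0]},
    {"travel": [0.1,-0.3,9.2],"delta_rot": [0,0,0]},
    {"travel": [0.1,-0.3,9.2],"delta_rot": [0,0,0]},
  ],
)

```text
t: 2.7
tool_pos: [0.5677, -0.2073, 0.0146]
ee_rot: [2.6, 1.38, -0.459]
wrist_force: [-0.9, -0.5, 0.3]
width: 0.0917
grasp_force: 0.0
```

Request:
drive_tool(
  moves=[
    {"travel": [0,0,0],"delta_rot": [0,0,0]},
    {"travel": [0,0,0],"delta_rot": [0,0,0]},
    {"travel": [0,0,0],"delta_rot": [0,0,0]},
    {"travel": [0,0,0],"delta_rot": [0,0,0]},
    {"travel": [0,0,0],"delta_rot": [0,0,0]},
    {"travel": [0,0,0],"delta_rot": [0,0,0]},
  ],
  jaw=0.4,
  squeeze=25,
)

```text
t: 3.45
tool_pos: [0.5705, -0.205, 0.0153]
ee_rot: [2.596, 1.384, -0.453]
wrist_force: [1.6, -0.4, 5.0]
width: 0.0561
grasp_force: 25.0
```

Request:
drive_tool(
  moves=[
    {"travel": [-0.8,0,-2.2],"delta_rot": [0,0,0]},
    {"travel": [-1.6,0,-4.4],"delta_rot": [0,0,0]},
    {"travel": [-2.4,0,-6.6],"delta_rot": [0,0,0]},
    {"travel": [-2.1,0,-6.6],"delta_rot": [0,8,0]},
    {"travel": [-1.9,0,-6.7],"delta_rot": [0,16,0]},
    {"travel": [-1.6,0,-6.8],"delta_rot": [0,24,0]},
    {"travel": [-1.4,0,-6.9],"delta_rot": [0,32,0]},
    {"travel": [-1.2,0,-7.1],"delta_rot": [0,40,0]},
  ],
)

```text
t: 4.45
tool_pos: [0.5764, -0.1951, 0.0871]
ee_rot: [-2.595, -1.386, -0.465]
wrist_force: [-0.0, 0.8, -4.0]
width: 0.0559
grasp_force: 25.0
```

```bash
python3 - <<'E'
from h import *
p,R,s=pose();print(p,p-.0187*R.as_matrix()[:,2],R.as_matrix().round(3),s['width'],np.round(s['joint_pos'],2))
R=down(56.5,70);g=np.array([.574,-.203,.09]);plan(g+.0187*R.as_matrix()[:,2],R)
E
```

```text
[ 0.57638247 -0.19513577  0.08712798] [ 0.57274235 -0.20047815  0.10467502] [[ 0.521  0.831  0.195]
 [ 0.78  -0.557  0.286]
 [ 0.346  0.003 -0.938]] 0.05592110993469008 [ 0.93  0.66 -0.64  1.83  0.04  0.69 -0.2 ]
travel [0.79 0.23 0.67] rot [ 0.35 49.78 -0.11]
```

Request:
drive_tool(
  moves=[
    {"travel": [0.2,0,-0.3],"delta_rot": [0,8,0]},
    {"travel": [0.4,0,-0.3],"delta_rot": [0,16,0]},
    {"travel": [0.5,0,-0.2],"delta_rot": [0,24,0]},
    {"travel": [0.6,0.1,0],"delta_rot": [0,32,0]},
    {"travel": [0.7,0.1,0.2],"delta_rot": [0,40,0]},
    {"travel": [0.8,0.2,0.4],"delta_rot": [0.3,50,0]},
    {"travel": [0.8,0.2,0.4],"delta_rot": [0.3,50,0]},
    {"travel": [0.8,0.2,0.4],"delta_rot": [0.3,50,0]},
  ],
)

```text
t: 5.45
tool_pos: [0.5836, -0.1883, 0.0859]
ee_rot: [-1.947, -1.043, -1.36]
wrist_force: [0.0, -0.1, -3.5]
width: 0.0563
grasp_force: 25.0
```

```bash
python3 - <<'E'
from h import *
p,R,s=pose();print(p,p-.0187*R.as_matrix()[:,2],R.as_matrix().round(3),s['width'],np.round(s['joint_pos'],2),s['wrist_force'])
a,ca=snap('scene','s2');b,cb=snap('wrist','w3')
o=np.zeros((384,800,3),np.uint8);o[:,:512]=b
k=proj(ca,p)[0];print(k);x,y=int(k[0])-36,int(k[1])-48
o[:,512:]=cv2.resize(a[y:y+96,x:x+72],(288,384),interpolation=cv2.INTER_CUBIC)
cv2.imwrite('pics/c3.png',o[:,:,::-1]);print(x,y)
E
```

```text
[ 0.58358205 -0.18834192  0.08593428] [ 0.57386467 -0.20296494  0.09237088] [[ 0.191  0.833  0.52 ]
 [ 0.287 -0.554  0.782]
 [ 0.939 -0.    -0.344]] 0.05632917394841466 [ 1.49  1.3  -1.06  1.76 -0.25  0.78  0.42] [ 0.01210668 -0.13373338 -3.45301288]
[211.19232306 226.03424111]
175 178
```

View pics/c3.png

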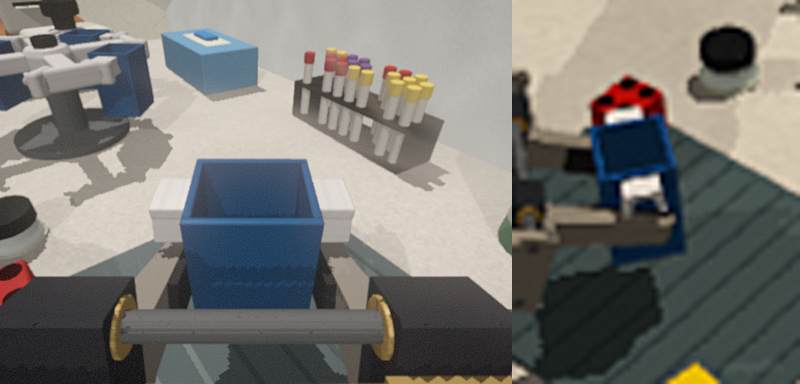

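The bucket is held upright: its mouth spans (193–315, 160–218) in the wrist view, with both lugs free, and it is clear of the insert. I'll lower it.

Request:
drive_tool(
  moves=[
    {"travel": [-1,0,0.37],"delta_rot": [0,0,0]},
    {"travel": [-2,0,0.73],"delta_rot": [0,0,0]},
    {"travel": [-3,0,1.1],"delta_rot": [0,0,0]},
    {"travel": [-3.9,0,1.44],"delta_rot": [0,0,0]},
    {"travel": [-3.9,0,1.44],"delta_rot": [0,0,0]},
    {"travel": [-3.9,0,1.44],"delta_rot": [0,0,0]},
  ],
)

```text
t: 6.3
tool_pos: [0.5834, -0.1875, 0.043]
ee_rot: [-1.943, -1.038, -1.362]
wrist_force: [-0.6, -0.4, -3.2]
width: 0.056
grasp_force: 25.0
```

Request:
drive_tool(
  moves=[
    {"travel": [-0.2,0,0.07],"delta_rot": [0,0,0]},
    {"travel": [-0.3,0,0.11],"delta_rot": [0,0,0]},
    {"travel": [-0.3,0,0.11],"delta_rot": [0,0,0]},
  ],
)

```text
t: 6.68
tool_pos: [0.5832, -0.1877, 0.0396]
ee_rot: [-1.944, -1.038, -1.361]
wrist_force: [-0.1, -0.2, -4.1]
width: 0.0556
grasp_force: 25.0
```

Request:
drive_tool(
  moves=[
    {"travel": [-0.2,0,0.07],"delta_rot": [0,0,0]},
    {"travel": [-0.2,0,0.07],"delta_rot": [0,0,0]},
  ],
)

```text
t: 6.92
tool_pos: [0.5833, -0.1877, 0.0382]
ee_rot: [-1.943, -1.038, -1.362]
wrist_force: [-2.9, -1.8, 0.1]
width: 0.0558
grasp_force: 25.0
```

Request:
drive_tool(
  moves=[
    {"travel": [-0.1,0,0.04],"delta_rot": [0,0,0]},
    {"travel": [-0.1,0,0.04],"delta_rot": [0,0,0]},
  ],
)

```text
t: 7.18
tool_pos: [0.5834, -0.1877, 0.0381]
ee_rot: [-1.942, -1.039, -1.363]
wrist_force: [-4.3, -2.3, 4.9]
width: 0.0556
grasp_force: 25.0
```

Request:
drive_tool(
  moves=[
    {"travel": [0,0,0],"delta_rot": [0,0,0]},
    {"travel": [0,0,0],"delta_rot": [0,0,0]},
    {"travel": [0,0,0],"delta_rot": [0,0,0]},
    {"travel": [0,0,0],"delta_rot": [0,0,0]},
    {"travel": [0,0,0],"delta_rot": [0,0,0]},
    {"travel": [0,0,0],"delta_rot": [0,0,0]},
    {"travel": [0,0,0],"delta_rot": [0,0,0]},
    {"travel": [0,0,0],"delta_rot": [0,0,0]},
  ],
  jaw=1,
)

```text
t: 8.18
tool_pos: [0.5832, -0.1877, 0.0364]
ee_rot: [-1.944, -1.038, -1.361]
wrist_force: [-0.3, 0.1, -0.4]
width: 0.0918
grasp_force: 0.0
```

```bash
python3 - <<'E'
from h import *
p,R,s=pose();print(p,R.as_matrix().round(3),s['wrist_force'],s['t'])
R=down(56.5,70);z=R.as_matrix()[:,2]
plan(p-.17*z,R)
plan([.574-.05,-.203-.075,.30],down(56.5,0))
E
```

```text
[ 0.58323587 -0.18770259  0.03639843] [[ 0.191  0.832  0.52 ]
 [ 0.282 -0.554  0.783]
 [ 0.94  -0.003 -0.341]] [-0.30258518  0.08884332 -0.44578653] 8.175
travel [  0.03   0.03 -17.  ] rot [ 0.09 -0.09 -0.21]
travel [ 21.11  -0.   -19.13] rot [-5.000e-02 -7.009e+01 -2.400e-01]
```

Request:
drive_tool(
  moves=[
    {"travel": [0,0,-3],"delta_rot": [0,0,0]},
    {"travel": [0,0,-6],"delta_rot": [0,0,0]},
    {"travel": [0,0,-10],"delta_rot": [0,0,0]},
    {"travel": [3,0,-14],"delta_rot": [0,-10,0]},
    {"travel": [8,0,-17],"delta_rot": [0,-20,0]},
    {"travel": [13,0,-18],"delta_rot": [0,-30,0]},
    {"travel": [17,0,-19],"delta_rot": [0,-40,0]},
    {"travel": [20,0,-19],"delta_rot": [0,-50,0]},
  ],
)

```text
t: 9.18
tool_pos: [0.5228, -0.2804, 0.2923]
ee_rot: [-2.599, -1.389, -0.452]
wrist_force: [0.9, -0.9, -1.0]
width: 0.092
grasp_force: 0.0
```

```bash
python3 - <<'E'
from h import *
p,R,s=pose();print(p,s['joint_pos'])
# camera axis tilts back to tool: want bucket (0.574,-.203) in view, from pose yaw -34 
R=down(-34,0);x=R.as_matrix()[:,0]
plan(np.array([.574,-.203,.25])-.06*x,R)
E
```

```text
[ 0.5228438  -0.28040262  0.29228655] [ 1.28761073  0.47795947 -0.90291193  1.64117367  0.03222183  1.14003857
 -0.14903637]
travel [ 7.34 -6.05  7.11] rot [-15.44 -15.48  89.29]
```

Request:
drive_tool(
  moves=[
    {"travel": [2,-2,2],"delta_rot": [-4,-4,22]},
    {"travel": [4,-4,4],"delta_rot": [-8,-8,45]},
    {"travel": [7.3,-6,7],"delta_rot": [-12,-12,67]},
    {"travel": [7.3,-6,7],"delta_rot": [-15.4,-15.5,89.3]},
    {"travel": [7.3,-6,7],"delta_rot": [-15.4,-15.5,89.3]},
    {"travel": [7.3,-6,7],"delta_rot": [-15.4,-15.5,89.3]},
    {"travel": [7.3,-6,7],"delta_rot": [-15.4,-15.5,89.3]},
    {"travel": [7.3,-6,7],"delta_rot": [-15.4,-15.5,89.3]},
  ],
)

```text
t: 10.18
tool_pos: [0.5235, -0.1689, 0.2487]
ee_rot: [-3.03, 0.752, -0.031]
wrist_force: [0.4, -0.2, 0.5]
width: 0.0921
grasp_force: 0.0
```

Request:
drive_tool(
  moves=[
    {"travel": [0,0,0],"delta_rot": [0,0,0]},
    {"travel": [0,0,0],"delta_rot": [0,0,0]},
    {"travel": [0,0,0],"delta_rot": [0,0,0]},
  ],
)

```text
t: 10.55
tool_pos: [0.5234, -0.17, 0.2486]
ee_rot: [-3.031, 0.742, -0.034]
wrist_force: [-0.0, -0.5, 0.0]
width: 0.092
grasp_force: 0.0
```

```bash
python3 - <<'E'
from h import *
R=down(-34,0);x=R.as_matrix()[:,0]
plan(np.array([.574,-.203,.25])-.06*x,R)
p,R,s=pose();print(p,R.as_matrix().round(3),s['joint_pos'].round(2) if hasattr(s['joint_pos'],'round') else s['joint_pos'])
a,ca=snap('wrist','w4');b,cb=snap('top','t4')
m=np.load('pics/top0.npy')
o=np.zeros((384,800,3),np.uint8);o[:,:512]=a
o[:288,512:]=cv2.resize(b[165:225,300:360],(288,288),interpolation=cv2.INTER_CUBIC)
cv2.imwrite('pics/c4.png',o[:,:,::-1])
E
```

```text
travel [ 0.05 -0.09 -0.14] rot [-1.5  -0.84  6.47]
[ 0.52344548 -0.16997897  0.24857331] [[ 0.887 -0.462  0.026]
 [-0.462 -0.887  0.015]
 [ 0.016 -0.025 -1.   ]] [ 0.71  0.31 -0.54  1.8   0.16  1.06 -1.94]
```

View pics/c4.png

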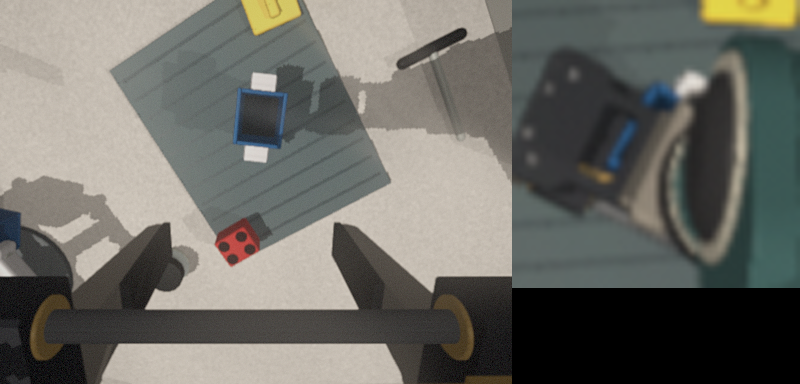

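The bucket now stands upright on the mat, released. Its rim spans about (235–286, 88–149), with lugs at (264,81) and (256,154), and it is clear of the insert and cap. I'll measure the lugs and rim.

```bash
python3 - <<'E'
from h import *
im,c=load('w4');hsv=cv2.cvtColor(im,cv2.COLOR_RGB2HSV)
m=cv2.inRange(hsv,(0,0,165),(180,60,255));m[:60]=0;m[175:]=0;m[:,:225]=0;m[:,295:]=0
n,l,s,ce=cv2.connectedComponentsWithStats(m)
Q=[]
for i in range(1,n):
    if s[i,4]>60: print(s[i],ce[i].round(1));Q.append(ce[i])
P=plane(c,Q,.083);print('lugs',P.round(4));v=P[0]-P[1];print(np.degrees(np.arctan2(v[1],v[0])),np.linalg.norm(v),P.mean(0))
b=cv2.inRange(hsv,(100,100,30),(125,255,255));b[:60]=0;b[175:]=0;b[:,:225]=0;b[:,295:]=0
rc=cv2.minAreaRect(np.argwhere(b>0)[:,::-1].astype(np.float32));C=plane(c,cv2.boxPoints(rc),.086);print(C.round(4),C.mean(0))
e=C[1]-C[0];print(np.degrees(np.arctan2(e[1],e[0])),np.linalg.norm(e),np.linalg.norm(C[2]-C[1]))
E
```

```text
[251  73  25  19 401] [263.2  81.6]
[244 146  24  17 343] [255.4 153.7]
lugs [[ 0.6041 -0.2211  0.083 ]
 [ 0.5438 -0.1812  0.083 ]]
-33.51935965840666 0.07229513196245786 [ 0.57392669 -0.20111799  0.083     ]
[[ 0.5647 -0.1651  0.086 ]
 [ 0.6104 -0.196   0.086 ]
 [ 0.5835 -0.2374  0.086 ]
 [ 0.5366 -0.2083  0.086 ]] [ 0.57377887 -0.2017268   0.086     ]
-34.07613553161411 0.05518581951614699 0.049327681238063185
```

Request:
drive_tool(
  moves=[
    {"travel": [2,0,0],"delta_rot": [0,0,-10]},
    {"travel": [4,0,0],"delta_rot": [0,0,-20]},
    {"travel": [5.9,0,0],"delta_rot": [0,0,-30]},
    {"travel": [5.9,0,0],"delta_rot": [0,0,-40]},
    {"travel": [5.9,0,0],"delta_rot": [0,0,-50]},
    {"travel": [5.9,0,0],"delta_rot": [0,0,-60]},
    {"travel": [5.9,0,0],"delta_rot": [0,0,-70]},
    {"travel": [5.9,0,0],"delta_rot": [0,0,-80]},
  ],
)

```text
t: 11.65
tool_pos: [0.5759, -0.1974, 0.2496]
ee_rot: [-2.813, -1.395, -0.047]
wrist_force: [0.0, -0.2, 0.5]
width: 0.0917
grasp_force: 0.0
```

Request:
drive_tool(
  moves=[
    {"travel": [0,0,0],"delta_rot": [0,0,-10]},
    {"travel": [0,0,0],"delta_rot": [0,0,-20]},
    {"travel": [0,0,0],"delta_rot": [0,0,-30]},
    {"travel": [0,0,0],"delta_rot": [0,0,-40]},
    {"travel": [0,0,0],"delta_rot": [0,0,-50]},
    {"travel": [0,0,0],"delta_rot": [0,0,-60]},
    {"travel": [0,0,0],"delta_rot": [0,0,-70]},
    {"travel": [0,0,0],"delta_rot": [0,0,-80]},
  ],
)

```text
t: 12.65
tool_pos: [0.5759, -0.1975, 0.2496]
ee_rot: [1.252, 2.862, 0.037]
wrist_force: [0.2, -0.8, -0.0]
width: 0.0918
grasp_force: 0.0
```

```bash
python3 - <<'E'
from h import *
p,R,s=pose();print(p,R.as_matrix().round(3),np.round(s['joint_pos'],2))
plan([.5738,-.2015,.14],down(146.2));plan([.5738,-.2015,.0533],down(146.2))
E
```

```text
[ 0.57592805 -0.19754552  0.24960759] [[-0.679  0.734  0.026]
 [ 0.735  0.678  0.015]
 [-0.007  0.029 -1.   ]] [ 1.05  0.62 -1.11  1.64  0.57  1.23  0.57]
travel [-0.07 -0.74 10.94] rot [  1.61   0.59 -13.46]
travel [-1.000e-02 -1.000e+00  1.961e+01] rot [  1.61   0.59 -13.46]
```

Request:
drive_tool(
  moves=[
    {"travel": [0,-0.3,4],"delta_rot": [0.8,0.3,-7]},
    {"travel": [0,-0.7,8],"delta_rot": [1.6,0.6,-13.4]},
    {"travel": [0,-0.7,10.9],"delta_rot": [1.6,0.6,-13.4]},
    {"travel": [0,-0.7,10.9],"delta_rot": [1.6,0.6,-13.4]},
    {"travel": [0,-0.7,10.9],"delta_rot": [1.6,0.6,-13.4]},
  ],
)

```text
t: 13.28
tool_pos: [0.5745, -0.2003, 0.1417]
ee_rot: [0.923, 3.002, 0.001]
wrist_force: [0.5, -0.2, 1.0]
width: 0.0918
grasp_force: 0.0
```

```bash
python3 - <<'E'
from h import *
plan([.5738,-.2015,.0533],down(146.2))
im,c=snap('wrist','w5');hsv=cv2.cvtColor(im,cv2.COLOR_RGB2HSV);p,R,s=pose()
m=cv2.inRange(hsv,(100,90,20),(125,255,255))
n,l,s,ce=cv2.connectedComponentsWithStats(m)
for i in range(1,n):
    if s[i,4]>60: print(s[i],ce[i].round(1))
print(proj(c,[[.5738,-.2015,.086],[.5738+.0238,-.2015-.0155,.086],[.5738-.0238,-.2015+.0155,.086],[.5738+.014,-.2015+.0208,.086],[.5738-.014,-.2015-.0208,.086]]).round(1))
E
```

```text
travel [-0.   -0.15  8.84] rot [ 0.07  0.05 -0.4 ]
[ 216  153   70   89 3737] [250.2 205.9]
[[250.3 206.5]
 [251.  241.8]
 [249.5 168.9]
 [284.2 206.4]
 [216.4 206.7]]
```

Request:
drive_tool(
  moves=[
    {"travel": [0,-0.15,3],"delta_rot": [0,0,-0.4]},
    {"travel": [0,-0.15,6],"delta_rot": [0,0,-0.4]},
    {"travel": [0,-0.15,8.8],"delta_rot": [0,0,-0.4]},
    {"travel": [0,-0.15,8.8],"delta_rot": [0,0,-0.4]},
    {"travel": [0,-0.15,8.8],"delta_rot": [0,0,-0.4]},
  ],
)

```text
t: 13.95
tool_pos: [0.5742, -0.2014, 0.0543]
ee_rot: [0.912, 3.004, 0.001]
wrist_force: [-0.9, -0.4, 0.3]
width: 0.0922
grasp_force: 0.0
```

Request:
drive_tool(
  moves=[
    {"travel": [0,0,0],"delta_rot": [0,0,0]},
    {"travel": [0,0,0],"delta_rot": [0,0,0]},
    {"travel": [0,0,0],"delta_rot": [0,0,0]},
    {"travel": [0,0,0],"delta_rot": [0,0,0]},
    {"travel": [0,0,0],"delta_rot": [0,0,0]},
    {"travel": [0,0,0],"delta_rot": [0,0,0]},
  ],
  jaw=0.4,
  squeeze=20,
)

```text
t: 14.7
tool_pos: [0.5734, -0.2009, 0.0526]
ee_rot: [0.912, 3.006, 0.002]
wrist_force: [1.7, 1.0, 0.6]
width: 0.0496
grasp_force: 20.0
```

Request:
drive_tool(
  moves=[
    {"travel": [0,0,-3],"delta_rot": [0,0,0]},
    {"travel": [0,0,-7],"delta_rot": [0,0,0]},
    {"travel": [0,0,-12],"delta_rot": [0,0,0]},
    {"travel": [0,0,-17],"delta_rot": [0,0,0]},
    {"travel": [0,0,-22],"delta_rot": [0,0,0]},
    {"travel": [0,0,-22],"delta_rot": [0,0,0]},
    {"travel": [0,0,-22],"delta_rot": [0,0,0]},
  ],
)

```text
t: 15.58
tool_pos: [0.5717, -0.202, 0.2706]
ee_rot: [-0.912, -3.002, 0.001]
wrist_force: [-0.8, -1.1, -4.0]
width: 0.0499
grasp_force: 20.0
```

```bash
python3 - <<'E'
from h import *
p,R,s=pose();print(p,R.as_matrix().round(3),np.round(s['joint_pos'],2),s['width'])
# rotor: from top0 knob + hub; refine
im,c=load('top0');g=cv2.cvtColor(im,cv2.COLOR_RGB2GRAY);hsv=cv2.cvtColor(im,cv2.COLOR_RGB2HSV)
k=(g<60).astype(np.uint8);k[:,:172]=0;k[:,190:]=0;k[:203]=0;k[221:]=0
n,l,st,ce=cv2.connectedComponentsWithStats(k)
for i in range(1,n): 
    if st[i,4]>15: print('knob',st[i],ce[i],plane(c,[ce[i]],.136)[0].round(4))
# symmetric hung bucket openings: use lugs/rims -> blue masks of rims incl. dark inside
b=((cv2.inRange(hsv,(100,100,20),(125,255,255))>0)).astype(np.uint8)
a,ca=snap('top','t5')
E
```

```text
[ 0.57165718 -0.20196051  0.27055471] [[-0.831  0.556 -0.004]
 [ 0.556  0.831  0.   ]
 [ 0.003 -0.002 -1.   ]] [ 1.06  0.64 -1.16  1.6   0.6   1.31  0.79] 0.04992379583471154
knob [176 207  10   9  68] [180.83823529 211.08823529] [0.5358 0.2118 0.136 ]
```

```bash
python3 - <<'E'
from h import *
plan([.537,.074,.25],down(134))
plan([.555,-.06,.27],down(140))
E
```

```text
travel [18.21 21.01  2.05] rot [-0.12 -0.22 12.2 ]
travel [ 9.27 10.87  0.02] rot [-0.1  -0.23  6.2 ]
```

Request:
drive_tool(
  moves=[
    {"travel": [3,3.5,0],"delta_rot": [0,0,2]},
    {"travel": [6,7,0],"delta_rot": [0,0,4]},
    {"travel": [9.3,10.9,0],"delta_rot": [0,0,6]},
    {"travel": [12.5,14.5,0],"delta_rot": [0,0,8]},
    {"travel": [15.5,18,1],"delta_rot": [0,0,10]},
    {"travel": [18.2,21,2],"delta_rot": [0,0,12.2]},
    {"travel": [18.2,21,2],"delta_rot": [0,0,12.2]},
    {"travel": [18.2,21,2],"delta_rot": [0,0,12.2]},
  ],
)

```text
t: 16.62
tool_pos: [0.538, 0.0735, 0.2512]
ee_rot: [-1.226, -2.89, 0.002]
wrist_force: [-0.2, -0.1, -2.4]
width: 0.0497
grasp_force: 20.0
```

Request:
drive_tool(
  moves=[
    {"travel": [0,0,0],"delta_rot": [0,0,0]},
    {"travel": [0,0,0],"delta_rot": [0,0,0]},
    {"travel": [0,0,0],"delta_rot": [0,0,0]},
  ],
)

```text
t: 17.0
tool_pos: [0.5387, 0.0736, 0.2526]
ee_rot: [-1.229, -2.891, -0.001]
wrist_force: [0.6, -0.3, -3.6]
width: 0.0499
grasp_force: 20.0
```

```bash
python3 - <<'E'
from h import *
p,R,s=pose();print(p,R.as_matrix().round(3),np.round(s['joint_pos'],2),s['width'],s['wrist_force'])
a,c=snap('wrist','w6')
cv2.imwrite('pics/w6b.png',cv2.resize(a,(800,600),interpolation=cv2.INTER_CUBIC)[:,:,::-1])
E
```

```text
[0.5386658  0.07362916 0.25258518] [[-0.694  0.72  -0.   ]
 [ 0.72   0.694  0.001]
 [ 0.001  0.    -1.   ]] [ 0.67  0.51 -1.15  1.77  0.5   1.19  0.14] 0.0498982912035866 [ 0.62463598 -0.27942232 -3.6356018 ]
```

View pics/w6b.png

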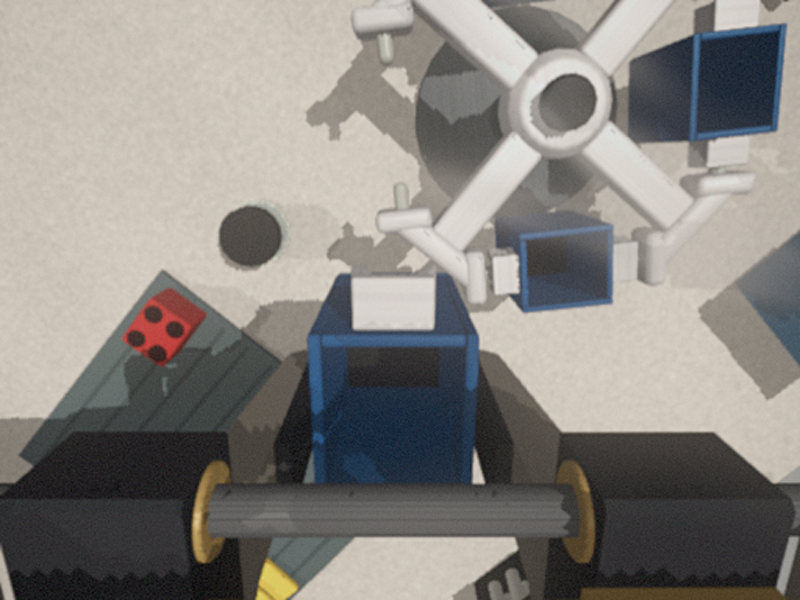

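The view (800x600) shows both free pins: tips at (388,61) and (401,184), with roots at (384,33) and (403,210). The knob is at (568,102). The held bucket is at (310–478, 340–485) with its near lug at (393,300). The tips are 123 px apart.

```bash
python3 - <<'E'
from h import *
a,c=load('w6');k=512/800
T=plane(c,np.array([[388,62],[401.5,184]])*k,.110);Rt=plane(c,np.array([[384.5,34],[403,209]])*k,.110)
print('tips',T.round(4),'roots',Rt.round(4));
for Q in (T,Rt):
    v=Q[1]-Q[0];print('mid',Q.mean(0).round(4),np.linalg.norm(v),np.degrees(np.arctan2(v[1],v[0])))
K_=plane(c,np.array([[569,102]])*k,.136)[0];print('axis',K_)
m=T.mean(0)-K_;print(np.linalg.norm(m[:2]),np.degrees(np.arctan2(m[1],m[0])))
# held bucket in the tool frame: rim corners at rim height (TCP+0.0327 up)
p,R,s=pose();C=plane(c,np.array([[310,338],[478,338]])*k,p[2]+.0337);print('rim corners tool',R.inv().apply(C-p).round(4))
L=plane(c,np.array([[351,326],[436,326]])*k,p[2]+.03);print(R.inv().apply(L-p).round(4))
E
```

```text
tips [[0.4478 0.1627 0.11  ]
 [0.5009 0.1193 0.11  ]] roots [[0.4364 0.1718 0.11  ]
 [0.512  0.1092 0.11  ]]
mid [0.4744 0.141  0.11  ] 0.06856506271809103 -39.305799960887754
mid [0.4742 0.1405 0.11  ] 0.09824567484190203 -39.62583702314866
axis [0.53399397 0.21289603 0.136     ]
0.0933869911578728 -129.67856588165313
rim corners tool [[ 0.0255 -0.0246 -0.0337]
 [ 0.0255  0.024  -0.0337]]
[[ 0.0279 -0.013  -0.03  ]
 [ 0.0279  0.0121 -0.03  ]]
```

```bash
python3 - <<'E'
from h import *
plan([.4744,.1404,.25],down(140.4));plan([.4744,.1404,.13],down(140.4))
E
```

```text
travel [9.25 0.   0.27] rot [ 0.02 -0.03 -6.44]
travel [ 9.25 -0.   12.27] rot [ 0.02 -0.03 -6.44]
```

Request:
drive_tool(
  moves=[
    {"travel": [3,0,0],"delta_rot": [0,0,-2]},
    {"travel": [6,0,0],"delta_rot": [0,0,-4]},
    {"travel": [9.2,0,0.2],"delta_rot": [0,0,-6.4]},
    {"travel": [9.2,0,0.2],"delta_rot": [0,0,-6.4]},
    {"travel": [9.2,0,4],"delta_rot": [0,0,-6.4]},
    {"travel": [9.2,0,8],"delta_rot": [0,0,-6.4]},
    {"travel": [9.2,0,11],"delta_rot": [0,0,-6.4]},
    {"travel": [9.2,0,12.2],"delta_rot": [0,0,-6.4]},
  ],
)

```text
t: 18.05
tool_pos: [0.4737, 0.1404, 0.1293]
ee_rot: [-1.062, -2.954, 0.001]
wrist_force: [-0.0, -0.4, -4.4]
width: 0.0498
grasp_force: 20.0
```

Request:
drive_tool(
  moves=[
    {"travel": [0,0,0],"delta_rot": [0,0,0]},
    {"travel": [0,0,0],"delta_rot": [0,0,0]},
    {"travel": [0,0,0],"delta_rot": [0,0,0]},
  ],
)

```text
t: 18.42
tool_pos: [0.4753, 0.1407, 0.1317]
ee_rot: [1.064, 2.955, 0.002]
wrist_force: [-0.6, -0.2, -3.1]
width: 0.05
grasp_force: 20.0
```

```bash
python3 - <<'E'
from h import *
p,R,s=pose();print(p,R.as_matrix().round(3),np.round(s['joint_pos'],2),s['width'],s['wrist_force'])
plan([.4744,.1404,.11],down(140.4))
a,c=snap('wrist','w7');b,cb=snap('scene','s7')
o=np.zeros((600,800,3),np.uint8);o[:384,:512]=a
k=proj(cb,[.4744,.1404,.11])[0];x,y=int(k[0])-36,int(k[1])-50;print(k,x,y)
o[:400,512:]=cv2.resize(b[y:y+100,x:x+72],(288,400),interpolation=cv2.INTER_CUBIC)
cv2.imwrite('pics/c7.png',o[:,:,::-1])
E
```

```text
[0.47531206 0.140724   0.1316889 ] [[-0.77   0.637  0.002]
 [ 0.637  0.77   0.001]
 [-0.001  0.002 -1.   ]] [ 0.49  0.58 -1.07  2.    0.64  0.94 -0.04] 0.05003378029860066 [-0.61113481 -0.18778524 -3.06383316]
travel [ 0.05 -0.09  2.17] rot [ 0.1   0.05 -0.01]
[259.70970012 154.77165681] 223 104
```

View pics/c7.png

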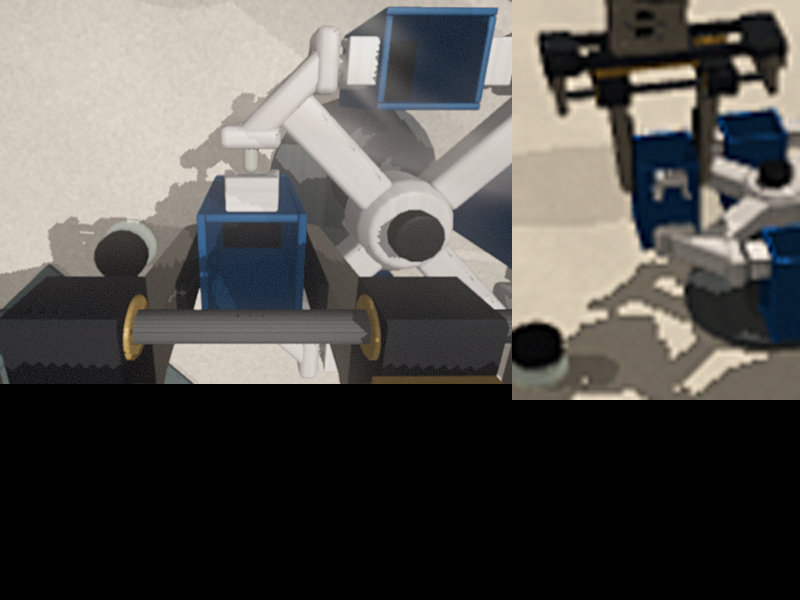

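The near pin is at u≈251 under the lug centred at u≈252 (225–279), so it is aligned to about 1 px. The scene inset shows the bucket upright over the free place. I'll lower it gently.

Request:
drive_tool(
  moves=[
    {"travel": [0,-0.1,0.6],"delta_rot": [0,0,0]},
    {"travel": [0,-0.1,1.2],"delta_rot": [0,0,0]},
    {"travel": [0,-0.1,1.8],"delta_rot": [0,0,0]},
    {"travel": [0,-0.1,2.2],"delta_rot": [0,0,0]},
    {"travel": [0,-0.1,2.5],"delta_rot": [0,0,0]},
    {"travel": [0,-0.1,2.5],"delta_rot": [0,0,0]},
  ],
)

```text
t: 19.27
tool_pos: [0.4738, 0.1398, 0.1055]
ee_rot: [-1.063, -2.955, -0.001]
wrist_force: [-1.0, 0.0, -4.1]
width: 0.0499
grasp_force: 20.0
```

Request:
drive_tool(
  moves=[
    {"travel": [0,0,0.2],"delta_rot": [0,0,0]},
    {"travel": [0,0,0.4],"delta_rot": [0,0,0]},
    {"travel": [0,0,0.6],"delta_rot": [0,0,0]},
    {"travel": [0,0,0.8],"delta_rot": [0,0,0]},
    {"travel": [0,0,0.8],"delta_rot": [0,0,0]},
  ],
)

```text
t: 19.9
tool_pos: [0.4738, 0.1398, 0.0975]
ee_rot: [-1.063, -2.955, -0.0]
wrist_force: [0.3, 0.0, -3.1]
width: 0.0503
grasp_force: 20.0
```

No contact yet; continuing.

Request:
drive_tool(
  moves=[
    {"travel": [0,0,0.15],"delta_rot": [0,0,0]},
    {"travel": [0,0,0.3],"delta_rot": [0,0,0]},
    {"travel": [0,0,0.4],"delta_rot": [0,0,0]},
    {"travel": [0,0,0.4],"delta_rot": [0,0,0]},
  ],
)

```text
t: 20.4
tool_pos: [0.4739, 0.1398, 0.0936]
ee_rot: [-1.063, -2.956, -0.001]
wrist_force: [0.6, 0.2, -3.2]
width: 0.05
grasp_force: 20.0
```

Request:
drive_tool(
  moves=[
    {"travel": [0,0,0.1],"delta_rot": [0,0,0]},
    {"travel": [0,0,0.2],"delta_rot": [0,0,0]},
    {"travel": [0,0,0.2],"delta_rot": [0,0,0]},
  ],
)

```text
t: 20.78
tool_pos: [0.4739, 0.1398, 0.0916]
ee_rot: [-1.064, -2.956, -0.001]
wrist_force: [-0.8, 0.2, -2.9]
width: 0.0498
grasp_force: 20.0
```

Request:
drive_tool(
  moves=[
    {"travel": [0,0,0.1],"delta_rot": [0,0,0]},
    {"travel": [0,0,0.1],"delta_rot": [0,0,0]},
  ],
)

```text
t: 21.02
tool_pos: [0.4739, 0.1398, 0.0906]
ee_rot: [-1.064, -2.956, -0.001]
wrist_force: [0.5, -0.2, -4.2]
width: 0.0503
grasp_force: 20.0
```

Request:
drive_tool(
  moves=[
    {"travel": [0,0,0.1],"delta_rot": [0,0,0]},
    {"travel": [0,0,0.1],"delta_rot": [0,0,0]},
  ],
)

```text
t: 21.28
tool_pos: [0.474, 0.1398, 0.0903]
ee_rot: [1.064, 2.956, -0.0]
wrist_force: [-1.4, -0.9, 5.5]
width: 0.0497
grasp_force: 20.0
```

Contact came at the expected home height. I'll ease the load slightly, hold, and then rock outwards.

Request:
drive_tool(
  moves=[
    {"travel": [0,0,-0.05],"delta_rot": [0,0,0]},
    {"travel": [0,0,-0.05],"delta_rot": [0,0,0]},
    {"travel": [0,0,-0.05],"delta_rot": [0,0,0]},
    {"travel": [0,0,-0.05],"delta_rot": [0,0,0]},
    {"travel": [0,0,-0.05],"delta_rot": [0,0,0]},
  ],
)

```text
t: 21.9
tool_pos: [0.474, 0.1398, 0.0903]
ee_rot: [-1.064, -2.956, -0.001]
wrist_force: [-2.6, -1.4, 4.3]
width: 0.0499
grasp_force: 20.0
```

Request:
drive_tool(
  moves=[
    {"travel": [0,-0.1,0],"delta_rot": [3,0,0]},
    {"travel": [0,-0.2,0],"delta_rot": [6,0,0]},
    {"travel": [0,-0.3,-0.02],"delta_rot": [9,0,0]},
    {"travel": [0,-0.3,-0.02],"delta_rot": [9,0,0]},
  ],
)

```text
t: 22.4
tool_pos: [0.4725, 0.1379, 0.0906]
ee_rot: [-1.042, -2.898, 0.228]
wrist_force: [-0.2, -0.4, 5.5]
width: 0.05
grasp_force: 20.0
```

Request:
drive_tool(
  moves=[
    {"travel": [0,-0.1,0],"delta_rot": [3,0,0]},
    {"travel": [0,-0.2,-0.01],"delta_rot": [6,0,0]},
    {"travel": [0,-0.3,-0.02],"delta_rot": [9,0,0]},
    {"travel": [0,-0.3,-0.02],"delta_rot": [9,0,0]},
    {"travel": [0,-0.3,-0.02],"delta_rot": [9,0,0]},
    {"travel": [0,-0.3,-0.02],"delta_rot": [9,0,0]},
  ],
)

```text
t: 23.15
tool_pos: [0.471, 0.1359, 0.0912]
ee_rot: [-1.017, -2.827, 0.443]
wrist_force: [2.3, 2.9, 3.4]
width: 0.0502
grasp_force: 20.0
```

```bash
python3 - <<'E'
from h import *
p,R,s=pose();print(p-.0194*R.as_matrix()[:,2],R.as_matrix().round(3)[:,2],s['wrist_force'],s['width'])
a,c=snap('wrist','w8');b,cb=snap('scene','s8')
o=np.zeros((400,800,3),np.uint8);o[:384,:512]=a
x,y=223,104
o[:400,512:]=cv2.resize(b[y:y+100,x:x+72],(288,400),interpolation=cv2.INTER_CUBIC)
cv2.imwrite('pics/c8.png',o[:,:,::-1])
E
```

```text
[0.47478069 0.14049263 0.10966079] [-0.195 -0.236 -0.952] [2.32749523 2.86361578 3.44435761] 0.05019652875372603
```

View pics/c8.png

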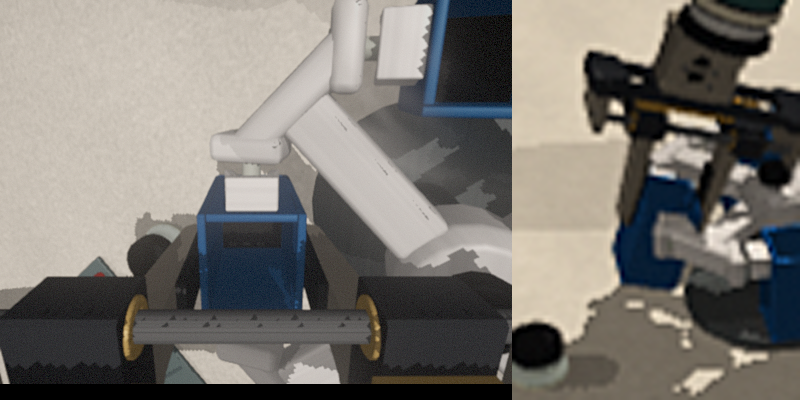

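The outward tilt is 17.8°. The lug is still over the pin at (251,193), and the scene inset shows the foot swung outwards. Next I'll swing inwards about the same pivot.

Request:
drive_tool(
  moves=[
    {"travel": [0,0.15,-0.01],"delta_rot": [-4.5,0,0]},
    {"travel": [0,0.3,-0.02],"delta_rot": [-9,0,0]},
    {"travel": [0,0.45,-0.05],"delta_rot": [-13.5,0,0]},
    {"travel": [0,0.6,-0.1],"delta_rot": [-18,0,0]},
    {"travel": [0,0.6,-0.1],"delta_rot": [-18,0,0]},
  ],
)

```text
t: 23.88
tool_pos: [0.4736, 0.139, 0.0903]
ee_rot: [-1.065, -2.955, -0.001]
wrist_force: [0.6, 0.4, 3.7]
width: 0.0499
grasp_force: 20.0
```

Request:
drive_tool(
  moves=[
    {"travel": [0,0.15,-0.01],"delta_rot": [-4.5,0,0]},
    {"travel": [0,0.3,-0.02],"delta_rot": [-9,0,0]},
    {"travel": [0,0.45,-0.05],"delta_rot": [-13.5,0,0]},
    {"travel": [0,0.6,-0.1],"delta_rot": [-18,0,0]},
    {"travel": [0,0.6,-0.1],"delta_rot": [-18,0,0]},
    {"travel": [0,0.6,-0.1],"delta_rot": [-18,0,0]},
    {"travel": [0,0.6,-0.1],"delta_rot": [-18,0,0]},
  ],
)

```text
t: 24.75
tool_pos: [0.4767, 0.1433, 0.0904]
ee_rot: [1.019, 2.828, 0.441]
wrist_force: [-5.4, -5.8, 8.7]
width: 0.0501
grasp_force: 20.0
```

```bash
python3 - <<'E'
from h import *
p,R,s=pose();print(p-.0194*R.as_matrix()[:,2],R.as_matrix().round(3)[:,2],s['wrist_force'],s['width'],s['t'])
print(pose()[2]['joint_pos'])
im,c=snap('wrist','w9');m=cv2.inRange(cv2.cvtColor(im,cv2.COLOR_RGB2HSV),(0,0,190),(180,40,255));m[:165]=0;m[215:]=0;m[:,:215]=0;m[:,290:]=0
print(cv2.boundingRect(m))
R=down(140.4);plan([.474,.1398,.0908],R)
E
```

```text
[0.47295161 0.13874702 0.10883232] [ 0.193  0.235 -0.953] [-5.35489639 -5.77314717  8.67284468] 0.05008391054875968 24.75
[ 0.65046576  0.58020364 -1.0676323   2.20522293  0.7740026   0.47454001
 -0.06230962]
(226, 165, 52, 46)
travel [-0.01 -0.41 -0.18] rot [17.7  -0.05 -0.04]
```

Request:
drive_tool(
  moves=[
    {"travel": [0,-0.12,-0.03],"delta_rot": [4.5,0,0]},
    {"travel": [0,-0.25,-0.07],"delta_rot": [9,0,0]},
    {"travel": [0,-0.38,-0.1],"delta_rot": [13.5,0,0]},
    {"travel": [0,-0.5,-0.16],"delta_rot": [17.7,0,0]},
    {"travel": [0,-0.5,-0.16],"delta_rot": [17.7,0,0]},
    {"travel": [0,-0.5,-0.16],"delta_rot": [17.7,0,0]},
  ],
)

```text
t: 25.55
tool_pos: [0.4737, 0.1404, 0.0905]
ee_rot: [1.063, 2.956, 0.008]
wrist_force: [-0.0, -0.9, -4.3]
width: 0.0498
grasp_force: 20.0
```

```bash
python3 - <<'E'
from h import *
p,R,s=pose();print(p-.0194*R.as_matrix()[:,2],R.as_matrix().round(3)[:,2],s['wrist_force'],s['width'],s['t'])
plan(p,down(140.4))
E
```

```text
[0.4736465  0.14029699 0.1098552 ] [ 0.002  0.005 -1.   ] [-0.02258283 -0.85155376 -4.28152047] 0.04984716720967736 25.55
travel [0. 0. 0.] rot [ 0.28 -0.09  0.04]
```

Request:
drive_tool(
  moves=[
    {"travel": [0,0,0.06],"delta_rot": [0.3,0,0]},
    {"travel": [0,0,0.06],"delta_rot": [0.3,0,0]},
  ],
  squeeze=6,
)

```text
t: 25.8
tool_pos: [0.4742, 0.1399, 0.0904]
ee_rot: [-1.064, -2.955, -0.0]
wrist_force: [-0.7, -0.3, -3.0]
width: 0.0499
grasp_force: 6.0
```

Request:
drive_tool(
  moves=[
    {"travel": [0,0,0],"delta_rot": [0,0,0]},
    {"travel": [0,0,0],"delta_rot": [0,0,0]},
    {"travel": [0,0,0],"delta_rot": [0,0,0]},
    {"travel": [0,0,0],"delta_rot": [0,0,0]},
    {"travel": [0,0,0],"delta_rot": [0,0,0]},
    {"travel": [0,0,0],"delta_rot": [0,0,0]},
  ],
  jaw=0.68,
)

```text
t: 26.55
tool_pos: [0.4745, 0.1405, 0.0905]
ee_rot: [-1.064, -2.956, -0.001]
wrist_force: [-0.6, 0.0, 0.8]
width: 0.0624
grasp_force: 0.0
```

```bash
python3 - <<'E'
from h import *
p,R,s=pose();print(p,s['wrist_force'],s['width'],s['grasp_force'],s['t'])
a,c=snap('wrist','w10');b,cb=snap('scene','s10')
o=np.zeros((400,800,3),np.uint8);o[:384,:512]=a
x,y=223,104
o[:400,512:]=cv2.resize(b[y:y+100,x:x+72],(288,400),interpolation=cv2.INTER_CUBIC)
cv2.imwrite('pics/c10.png',o[:,:,::-1])
E
```

```text
[0.47446429 0.14048677 0.09051521] [-0.60404356  0.00110754  0.77539206] 0.062395740071932916 0.0 26.55
```

View pics/c10.png

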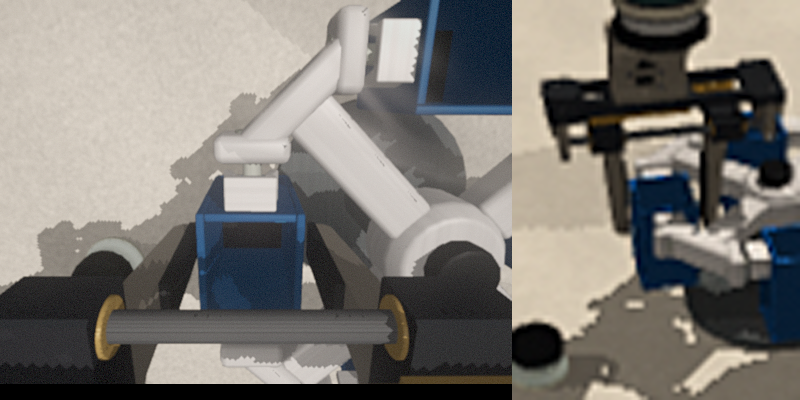

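The bucket hangs straight and free: its lug is over the pin at (251,193), with a visible gap to both fingers. I'll retreat straight up.

Request:
drive_tool(
  moves=[
    {"travel": [0,0,-1],"delta_rot": [0,0,0]},
    {"travel": [0,0,-2.5],"delta_rot": [0,0,0]},
    {"travel": [0,0,-5],"delta_rot": [0,0,0]},
    {"travel": [0,0,-8],"delta_rot": [0,0,0]},
    {"travel": [0,0,-12],"delta_rot": [0,0,0]},
    {"travel": [-5,0,-14],"delta_rot": [0,0,0]},
    {"travel": [-10,0,-14],"delta_rot": [0,0,0]},
    {"travel": [-10,0,-14],"delta_rot": [0,0,0]},
  ],
)

```text
t: 27.65
tool_pos: [0.5541, 0.0733, 0.2311]
ee_rot: [1.074, 2.952, 0.002]
wrist_force: [-0.8, 0.8, 0.1]
width: 0.0625
grasp_force: 0.0
```

Request:
drive_tool(
  moves=[
    {"travel": [0,0,0],"delta_rot": [0,0,0]},
    {"travel": [0,0,0],"delta_rot": [0,0,0]},
    {"travel": [0,0,0],"delta_rot": [0,0,0]},
    {"travel": [0,0,0],"delta_rot": [0,0,0]},
  ],
)

```text
t: 28.15
tool_pos: [0.5513, 0.0771, 0.2306]
ee_rot: [-1.062, -2.956, -0.0]
wrist_force: [-0.3, 0.1, 1.1]
width: 0.0624
grasp_force: 0.0
```

```bash
python3 - <<'E'
from h import *
a,c=snap('wrist','w11');b,cb=snap('scene','s11')
o=np.zeros((400,800,3),np.uint8);o[:384,:512]=a
x,y=223,104
o[:400,512:]=cv2.resize(b[y:y+100,x:x+72],(288,400),interpolation=cv2.INTER_CUBIC)
cv2.imwrite('pics/c11.png',o[:,:,::-1]);s=pose()[2];print(s['t'],s['wrist_force'])
E
```

```text
28.25 [-0.63330103  0.28400846 -0.82354784]
```

View pics/c11.png

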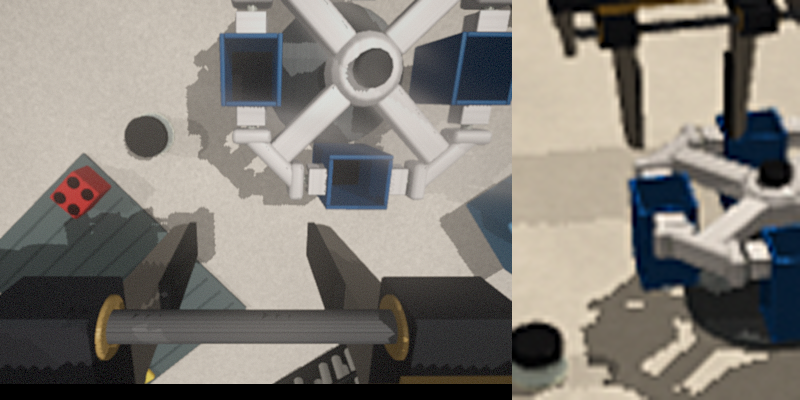

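The bucket hangs in the free place at (251,69), both lugs on the pins at (251,20) and (251,117). The visible neighbouring buckets, the jar and the insert look undisturbed, and the robot is clear. I'll hand in.

```bash
python3 -c "
from workcell import r
print(r.job_done())"
```

```text
the job is handed in; nothing more can be done
None
```

I stood the bucket up on the mat, regripped it, lowered it onto the free pins, rocked it about 18° each way and left it hanging straight with the gripper clear, at about 28 s; I handed the job in, but the interface returned no verdict.

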